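Index the engraving vise and lap the bar

ROBOT

A 6-joint arm with a two-finger parallel gripper is mounted at the origin on the work surface. World frame = base frame: x ahead of the robot, y to its left, z up, the work surface at z = 0. Lengths are in m, angles in rad, forces in N, time in s.
With the tool pointing down it reaches from about 0.25 to 0.85 m from the base axis. Payload 12.5 kg.
Tool frame: the origin (TCP) lies at the very end of the fingers, on their centre line; the grasp point (between the pads) lies 19 mm behind it; x points along the fingers, z is the direction in which the jaws open and shut, and the axes are right-handed (so a half turn about x gives the same grasp; the last joint's range is limited). The gripper opens to 93 mm and grips with 3 to 60 N. Pads are 15 mm wide; open, the fingers measure 128 mm over their backs; the gripper's body (75 mm by 188 mm) begins 65 mm behind the grasp point.
Start: joints at [1.261, 0.351, 1.652, -0, 1.139, -0.085], TCP at [0.123, 0.536, 0.219] pointing down, gripper open.
Joint ranges: [-2.75, 2.75], [-0.79, 2.1], [0.01, 2.65], [-1.57, 4.71], [0.07, 3.14], [-2.87, 2.87]. Speed limits (rad/s): [2.22, 2.22, 2.79, 3.14, 3.14, 3.14].

INTERFACE

Orientations are given as a unit quaternion [w, x, y, z].
In Python, from rig import arm gives the robot as it stands. The module is installed in compiled form; this text tells all that it offers.
- The arm moves only by the tool jog_arm, never from a script. Its argument "targets" is one flat list of numbers, 5 for each row, row after row: the shift along the world's x, y, z in m, then the turn about the world's z in rad, then the opening, from -1 (shut) to 1 (fully open). In form: [dx, dy, dz, roll, jaw, dx, dy, dz, roll, jaw, ...]. A call has 1 to 8 rows; each row shifts and turns the commanded pose from where the row before left it; what a row does not reach is not made up. A row lasts 1/10 s, in which the tool goes at most 50 mm and 8.59 degrees, less where a joint would pass 70% of its speed; a pose out of reach is approached as far as the arm can. A call with a gripper value outside its range is refused whole. The fingers move at their own pace and stop on an object; "newtons" is the grip in N (left out, the last holds). Time passes only in rows, so rows that do not move let the fingers close. It gives the time, the measured TCP pose, the force and the opening at its end, in the units of the state.
- arm.observe(): the state, without advancing time (a new reading comes with each control period).
- arm.capture(name): name is "scene" or "top" or "wrist"; returns (picture, depth): 420x560x3 uint8, blue, green, red; 420x560 float32, m along the optical axis (not along the pixel's ray), 0 where there is no reading.
- arm.get_calibration(name): a dict with "mtx" (3x3 intrinsics, pixels), "R" (3x3) and "t" (3): a world point X has camera coordinates R X + t. Camera axes: x right, y down, z forward; pixel columns grow to the right and rows downward; lengths in m; the calibration is good to about 2 mm. The wrist camera is an equidistant fisheye: a pixel r from the principal point sees the ray r / f radians off the axis. A picture is of the moment at which its call begins: read the wrist's pose just before it. get_calibration takes no time and is no camera call; for the wrist camera it gives the pose at the moment of the call.
- arm.hand_in(): hands the job in, once; it reports no verdict.
Trained networks look in the newest picture that a camera, given by its name, has taken for a name from the list of things; names that differ only in an ending like _2 or _b are one class to them, and where a whole thing is asked for, a point or a joint stands for the part that bears it (a point fixed in the world has none). Each returns a list of dicts, best first, with "conf" (0 to 1); they miss things now and then, are a little off and sometimes report something else, mostly with a low value. They report only what shows in the picture. A call takes as long as a camera call.
- arm.cut_out(camera, name): "region" (420x560 bool, what is visible of it) and "centre" ([column, row] in pixels, amid what is visible of it).
The state is a dict: "time": time; "q": joint angles; "qd": joint speeds; "tau": joint torques, N m; "tcp_pos": TCP position; "tool_rot": TCP orientation; "contact_force": force on the tool from outside, world axes, zero at the start; "torque": the same for the moment, N m; "finger_gap": finger opening in m.
Only numpy, scipy, OpenCV 4.12 (cv2) and the standard library are available. Lean on these libraries where they do the work, as an engineer would, in place of code of your own. Each camera call takes 0.05 s, during which the arm holds its last target. There are 200 camera calls.

TASK

Turn the vise's turret so that its pointed nose faces the cone-shaped index stud (not the square one), then swing the black-knobbed clamp lever home. Take the wooden lapping block and lap the bar in the turret with one unbroken stroke from the tail end to the nose end, block flat and lengthwise on the bar, pressing with 3 to 12 N; then lay the block back on its cork pad, emery side down, without dropping it. Leave everything else on the bench where it is.

Things in the scene. Friction and masses are not known exactly. Their poses are not given: they have to be found in the camera images.
- vise: Fixed grey base plate, 230 x 250 x 12 mm (x -130 to +100 mm, y -125 to +125 mm of its origin), lying on the bench. Origin on the turret's axis at bench height, z up; x points from the lever side to the stud side.
- turret: Dark steel turret, turns stiffly +-2 rad about the vise's vertical axis. Origin on that axis at bench height; x along the jaws to the wedge nose (top 72 mm high; the tail is square), z up. Jaws: two rails 90 mm long (x -45 to +45), 39 mm wide over both, 34 to 75 mm above the bench, with parallel outer faces to grip from above, astride the bar.
- bar: Bright metal bar 84 x 24 x 12 mm held in the turret's jaws on a sprung carrier. Origin at the centre of its top face, 89 mm above the bench at rest, 14 mm above the jaws; x towards the nose as the turret's. Pressed from above it sinks up to 10 mm: about 2.7 N to start, then 1 N more for each mm (5.7 N at 3 mm).
- nose (a point): The nose's pointed end on the turret, 64.5 mm from the axis, 70 mm above the bench.
- cone_stud: The index stud: a steel cone, 26 mm across and 34 mm tall, fixed on the vise plate 85 to 120 mm from the turret's axis, at its left or right front. Origin at the centre of its foot, 12 mm above the bench.
- square_stud: A square flat-topped steel stud, 24 x 24 x 18 mm, fixed on the vise plate on the other side; of no use here. Origin at the centre of its foot.
- clamp (a joint): Clamp lever of the vise: 0 open, 1.0 rad at its stop (clamped); turns counter-clockwise from above as it grows; stiff, stays where it is left.
- clamp_pivot (a point): On the clamp lever's vertical pivot axis, 44 mm above the bench.
- clamp_knob (a point): Top centre of the clamp lever's upright black knob (16 mm diameter, from 30 to 66 mm above the bench), 80 mm from the pivot at the end of a 10 mm round arm at 34 mm height.
- pad: Cork pad 130 x 100 x 6 mm, fixed on the bench. Origin at the centre of its underside.
- block: Lapping block of pale wood with a dark emery underside, 60 x 28 x 40 mm (x, y, z), 0.1 kg, lying on the cork pad. Origin at the centre of its underside (the emery face), x along its length.
- bowl: Bystander: steel bowl, 150 mm across, 55 mm high. Origin at the centre of its underside.
- file: Bystander: flat file with a wooden handle, 215 mm long. Origin near its middle, on the bench; x towards the tip.
- tweezers: Bystander: steel tweezers, 120 mm long. Origin at the middle, on the bench.
- jar: Bystander: small glass jar with a white cap, 52 mm across, 60 mm high. Origin at the centre of its underside.
- rubber: Bystander: small dark rubber block, 45 x 32 x 16 mm. Origin at the centre of its underside.
- finger_ring: Bystander: steel finger ring, 22 mm across, lying on the bench. Origin at the centre of its underside.

How it is judged:
On the way, in this order (a step that is already met when the one before it is completed fails the run):
1. the turret's nose faces the cone stud: the line from the turret's axis through the nose passes within 7 mm of the cone's centre (y of cone_stud in the frame of turret between -0.007 and 0.007 m and x of cone_stud in the frame of turret above 0 m and angular speed of turret below 0.1 rad/s), for 0.2 s.
2. the clamp lever is home, past 0.85 rad of its 1.0 rad, the nose still facing the cone stud (value of joint clamp above 0.85 rad and y of cone_stud in the frame of turret between -0.007 and 0.007 m and x of cone_stud in the frame of turret above 0 m), for 0.2 s.
3. the block lies flat and lengthwise on the bar (within 0.2 rad, and within 10 mm of its centre line), its centre 18 to 36 mm behind the bar's middle on the tail side, pressed with 3 to 12 N (x of block in the frame of bar between -0.036 and -0.018 m and y of block in the frame of bar between -0.01 and 0.01 m and angle between the x axis of block and the x axis of bar, either way round below 0.2 rad and angle between the z axis of block and the z axis of bar, either way round below 0.12 rad and contact force between block and bar between 3 and 12 N and y of cone_stud in the frame of turret between -0.007 and 0.007 m and x of cone_stud in the frame of turret above 0 m), for 0.1 s.
4. pressed with 3 to 12 N, the block passes 4 to 16 mm behind the middle (x of block in the frame of bar between -0.016 and -0.004 m and y of block in the frame of bar between -0.01 and 0.01 m and angle between the x axis of block and the x axis of bar, either way round below 0.2 rad and angle between the z axis of block and the z axis of bar, either way round below 0.12 rad and contact force between block and bar between 3 and 12 N and y of cone_stud in the frame of turret between -0.007 and 0.007 m and x of cone_stud in the frame of turret above 0 m), for 0.05 s.
5. pressed with 3 to 12 N, the block passes 4 to 16 mm beyond the middle (x of block in the frame of bar between 0.004 and 0.016 m and y of block in the frame of bar between -0.01 and 0.01 m and angle between the x axis of block and the x axis of bar, either way round below 0.2 rad and angle between the z axis of block and the z axis of bar, either way round below 0.12 rad and contact force between block and bar between 3 and 12 N and y of cone_stud in the frame of turret between -0.007 and 0.007 m and x of cone_stud in the frame of turret above 0 m), for 0.05 s.
6. pressed with 3 to 12 N, the block reaches 18 to 36 mm beyond the middle, at the nose end (x of block in the frame of bar between 0.018 and 0.036 m and y of block in the frame of bar between -0.01 and 0.01 m and angle between the x axis of block and the x axis of bar, either way round below 0.2 rad and angle between the z axis of block and the z axis of bar, either way round below 0.12 rad and contact force between block and bar between 3 and 12 N and y of cone_stud in the frame of turret between -0.007 and 0.007 m and x of cone_stud in the frame of turret above 0 m), for 0.1 s.
At the end, for the whole second after the job is handed in: The nose still faces the cone stud within 7 mm, the clamp lever is past 0.85 rad, and the block lies at rest, emery side down, on the cork pad with its centre within 35 mm of the pad's centre (all of step 2 and horizontal distance between block and pad below 0.035 m and z of block in the frame of pad between 0.003 and 0.009 m and angle between block's own z axis and vertical below 0.1 rad and linear speed of block below 0.02 m/s and contact force between block and pad above 0.2 N); the robot touches nothing.
It fails at once if the block is held off the bar, 2 to 15 mm above it, within 12 mm of the bar's middle (come down on the tail end, lift off at the nose end) (x of block in the frame of bar between -0.012 and 0.012 m and y of block in the frame of bar between -0.012 and 0.012 m and z of block in the frame of bar between 0.002 and 0.015 m).
It fails at once if the block presses on the bar with more than 25 N (contact force between block and bar above 25 N).
It fails at once if the block is dropped: it falls freely from more than about 15 mm (linear speed of block above 0.5 m/s and contact force between the fingers and block below 0.2 N).
It fails at once if a bystander (bowl, file, tweezers, jar, rubber block or finger ring) is moved by more than 30 mm (distance of any of bowl, file, tweezers, jar, rubber, finger_ring from where it was at the start of the episode above 0.03 m).
It also fails if it takes over 72 s, if anything falls off the work surface, if the arm or the gripper's body presses on something with over 40 N, if the wrist force passes 120 N, or if a joint passes its speed limit or range.

## Working session

There is one attempt and no reset: what is moved stays moved. The work goes in short steps, Python scripts to look and compute and a tool call to move; the robot and the scene stay as the last step left them, time stands still between calls to the robot, and variables do not carry over. Pictures are saved under pics/ and viewed, about 8 in all and at most 12, crops included, and the job is handed in when it is done.

Besides the shell and the picture viewer there is one more tool, called after "Call:" as name(argument=value, ...) on one line, values as JSON. jog_arm: Moves the arm, as the interface text tells. Its arguments: {"type":"object","properties":{"targets":{"type":"array","items":{"type":"number"}},"newtons":{"type":"number"}},"required":["targets"]}

```bash
mkdir -p pics; cat > h.py <<'E'
import numpy as np, cv2
from rig import arm
def pts(cam, region, depth, cal=None):
    c=cal or arm.get_calibration(cam); K=np.array(c["mtx"]);R=np.array(c["R"]);t=np.array(c["t"])
    v,u=np.nonzero(region&(depth>0)); z=depth[v,u]
    P=np.stack([(u-K[0,2])/K[0,0]*z,(v-K[1,2])/K[1,1]*z,z],1)
    return (P-t)@R, u, v
E
python3 - <<'E'
from h import *
ims=[]
for cam in ["top","scene"]:
    im,d=arm.capture(cam); np.save(cam+"_d.npy",d); ims.append(im); cv2.imwrite(f"pics/{cam}0.png",im)
    for n in ["vise","turret","bar","cone_stud","square_stud","clamp","clamp_knob","pad","block","bowl","jar","file","rubber","tweezers","finger_ring"]:
        r=arm.cut_out(cam,n)
        for k in r[:2]:
            P,u,v=pts(cam,k["region"],d)
            if len(P)==0: continue
            print(cam,n,round(k["conf"],2),np.round(k["centre"]),len(P),"med",np.round(np.median(P,0),3),"lo",np.round(np.percentile(P,2,0),3),"hi",np.round(np.percentile(P,98,0),3))
s=arm.observe(); print(s)
E
```

```text
top vise 0.67 [302. 200.] 8707 med [0.58  0.027 0.012] lo [ 0.472 -0.096  0.007] hi [0.7   0.144 0.089]
top bar 0.65 [303. 187.] 357 med [0.603 0.026 0.088] lo [0.563 0.014 0.084] hi [0.644 0.039 0.093]
top square_stud 0.44 [332. 164.] 99 med [ 0.666 -0.05   0.029] lo [ 0.656 -0.062  0.018] hi [ 0.68  -0.039  0.034]
top square_stud 0.36 [114. 190.] 2898 med [0.616 0.501 0.02 ] lo [ 0.543  0.425 -0.   ] hi [0.677 0.555 0.056]
top clamp 0.67 [284. 243.] 250 med [0.469 0.076 0.038] lo [ 0.434  0.036 -0.002] hi [0.501 0.11  0.067]
top clamp_knob 0.67 [280. 238.] 165 med [0.477 0.083 0.038] lo [0.436 0.037 0.034] hi [0.499 0.107 0.067]
top pad 0.93 [465. 217.] 1574 med [ 0.53  -0.383  0.006] lo [ 0.476 -0.452  0.001] hi [ 0.608 -0.336  0.01 ]
top block 0.76 [484. 208.] 394 med [ 0.553 -0.411  0.044] lo [ 0.524 -0.43   0.008] hi [ 0.581 -0.404  0.049]
top bowl 0.9 [115. 192.] 2780 med [0.616 0.501 0.02 ] lo [0.545 0.429 0.   ] hi [0.676 0.554 0.055]
top jar 0.95 [401. 132.] 400 med [ 0.73  -0.218  0.057] lo [ 0.713 -0.244  0.013] hi [ 0.755 -0.199  0.064]
top file 0.75 [160. 307.] 496 med 
[... 2836 characters left out ...]
lo [ 0.719 -0.242  0.003] hi [ 0.764 -0.198  0.061]
{'time': 1.6, 'q': array([ 1.26144022e+00,  3.50710366e-01,  1.65182769e+00, -1.73575978e-05,
        1.13911409e+00, -8.46249979e-02]), 'qd': array([-0.0013256 , -0.00046531, -0.00156356,  0.00054297,  0.00360694,
        0.00279782]), 'tau': array([ 4.12068466e-04, -4.97239673e+01, -2.85488355e+01,  6.99779601e-02,
        2.18969205e-02,  5.96954806e-07]), 'tcp_pos': array([0.12254711, 0.53614018, 0.21861634]), 'tool_rot': array([ 0.55289543, -0.44080051,  0.55292424,  0.44076789]), 'contact_force': array([ 0.21228242, -0.40435002,  0.11476111]), 'torque': array([ 0.02876814, -0.00442855,  0.0712536 ]), 'finger_gap': 0.09308516764738531}
```

View pics/top0.png

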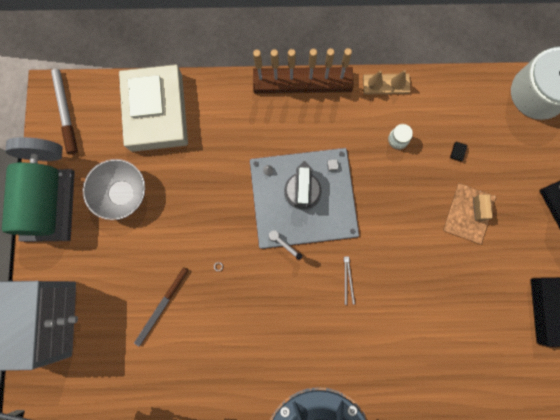

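View pics/scene0.png

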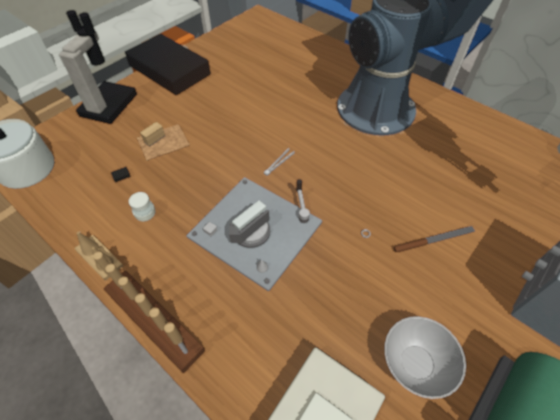

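Top view: vise plate around (303,197), cone at (269,170), square stud (333,165), lever pivot (275,237) with the black knob at (298,256), block on its pad (484,207). The nose currently points straight ahead (304,163). Next I'll fit the geometry.

```bash
cat > fit.py <<'E'
from h import *
def ang(P):
    r=cv2.minAreaRect(P[:,:2].astype(np.float32)); return r
for cam in ["top","scene"]:
    d=np.load(cam+"_d.npy"); P,u,v=pts(cam,np.ones(d.shape,bool),d)
    box=lambda x0,x1,y0,y1,z0,z1:P[(P[:,0]>x0)&(P[:,0]<x1)&(P[:,1]>y0)&(P[:,1]<y1)&(P[:,2]>z0)&(P[:,2]<z1)]
    f=lambda n,Q:print(cam,n,len(Q),[np.round(np.array(a),3) for a in ang(Q)],np.round(Q.mean(0),4))
    f("plate",box(.42,.75,-.15,.2,.008,.017))
    f("bar",box(.53,.68,-.03,.08,.083,.096))
    f("rails",box(.53,.68,-.03,.08,.06,.08))
    f("cone",box(.63,.70,.07,.14,.018,.05)); f("conetop",box(.63,.70,.07,.14,.034,.05))
    f("square",box(.63,.70,-.09,-.02,.024,.035))
    f("knob",box(.40,.47,.0,.07,.055,.07))
    f("lever",box(.40,.53,.0,.14,.03,.05))
    f("pivot",box(.47,.53,.07,.14,.03,.07))
    f("pad",box(.45,.64,-.48,-.30,.0035,.010))
    f("blocktop",box(.48,.62,-.47,-.35,.040,.052))
E
python3 fit.py
```

```text
top plate 6728 [array([0.562, 0.021]), array([0.285, 0.25 ]), np.float64(5.908)] [0.5824 0.0228 0.0118]
top bar 356 [array([0.604, 0.026]), array([0.024, 0.084]), np.float64(88.748)] [0.6036 0.026  0.0886]
top rails 283 [array([0.613, 0.026]), array([0.038, 0.109]), np.float64(88.652)] [0.6127 0.0256 0.0739]
top cone 82 [array([0.658, 0.108]), array([0.033, 0.047]), np.float64(37.354)] [0.6571 0.1127 0.0289]
top conetop 21 [array([0.659, 0.113]), array([0.012, 0.009]), np.float64(32.291)] [0.658  0.1124 0.0391]
top square 90 [array([ 0.668, -0.051]), array([0.023, 0.024]), np.float64(86.516)] [ 0.6676 -0.0501  0.0295]
top knob 35 [array([0.438, 0.04 ]), array([0.012, 0.014]), np.float64(88.897)] [0.4378 0.0397 0.0648]
top lever 184 [array([0.469, 0.078]), array([0.084, 0.023]), np.float64(44.269)] [0.4752 0.0816 0.0382]
top pivot 113 [array([0.483, 0.093]), array([0.044, 0.023]), np.float64(34.969)] [0.4868 0.0946 0.0387]
top pad 1436 [array([ 0.546, -0.39 ]), array([0.179, 0.187]), np.float64(89.895)] [ 0.5392 -0.3869  0.006 ]
top blocktop 291 [array([ 0.553, -0.418]), array([0.06, 
[... 524 characters left out ...]
7, 0.011]), np.float64(43.092)] [0.6626 0.1139 0.0395]
scene square 92 [array([ 0.67, -0.05]), array([0.025, 0.022]), np.float64(7.305)] [ 0.6709 -0.0491  0.0288]
scene knob 34 [array([0.441, 0.04 ]), array([0.014, 0.013]), np.float64(40.846)] [0.4421 0.0407 0.0629]
scene lever 179 [array([0.47 , 0.076]), array([0.09 , 0.023]), np.float64(45.141)] [0.4757 0.0793 0.0382]
scene pivot 109 [array([0.484, 0.093]), array([0.046, 0.022]), np.float64(39.476)] [0.49   0.0956 0.038 ]
scene pad 775 [array([ 0.538, -0.388]), array([0.153, 0.165]), np.float64(85.862)] [ 0.545  -0.3838  0.0057]
scene blocktop 160 [array([ 0.556, -0.419]), array([0.061, 0.031]), np.float64(1.976)] [ 0.5572 -0.4167  0.0447]
```

```bash
cat >> h.py <<'E'
from scipy.spatial.transform import Rotation as Ro
def state():
    s=arm.observe(); q=s["tool_rot"]; M=Ro.from_quat([q[1],q[2],q[3],q[0]]).as_matrix()
    a=np.degrees(np.arctan2(M[1,2],M[0,2]))
    print("t",round(s["time"],2),"tcp",np.round(s["tcp_pos"],4),"x",np.round(M[:,0],3),"jaw yaw deg",round(a,2),"gap",round(s["finger_gap"],4),"F",np.round(s["contact_force"],2),"q",np.round(s["q"],2))
E
python3 -c "
from h import *; state()"
```

```text
t 1.6 tcp [0.1225 0.5361 0.2186] x [-0. -0. -1.] jaw yaw deg 77.12 gap 0.0931 F [ 0.21 -0.4   0.11] q [ 1.26  0.35  1.65 -0.    1.14 -0.08]
```

Call:
jog_arm(targets=[0.03, -0.035, 0.005, 0, 1, 0.03, -0.035, 0.005, 0, 1, 0.03, -0.035, 0.005, 0, 1, 0.03, -0.035, 0.005, 0, 1, 0.03, -0.03, 0.005, 0, 1, 0.03, -0.03, 0.005, 0, 1, 0.03, -0.03, 0.005, 0, 1, 0.03, -0.03, 0.005, 0, 1])

```text
time: 2.4
tcp_pos: [0.3636, 0.2747, 0.2591]
tool_rot: [0.553, -0.441, 0.553, 0.441]
contact_force: [0.4, 0.6, 0.4]
finger_gap: 0.0931
```

Call:
jog_arm(targets=[0.03, -0.03, 0, 0.04, 1, 0.03, -0.03, 0, 0.04, 1, 0.03, -0.03, 0, 0.04, 1, 0.03, -0.03, 0, 0.04, 1, 0.03, -0.03, 0, 0.03, 1, 0.03, -0.03, 0, 0, 1, 0.03, -0.035, 0, 0, 1, 0.03, -0.034, 0, 0, 1])

```text
time: 3.2
tcp_pos: [0.6036, 0.0255, 0.2586]
tool_rot: [0.509, -0.491, 0.509, 0.491]
contact_force: [0.3, 0.6, 0.7]
finger_gap: 0.0933
```

```bash
python3 - <<'E'
from h import *
state(); c=arm.get_calibration("wrist"); im,d=arm.capture("wrist"); cv2.imwrite("pics/w1.png",im); np.savez("w1.npz",d=d,**{k:np.array(c[k]) for k in("mtx","R","t")})
print(c); 
E
```

```text
t 3.2 tcp [0.6036 0.0255 0.2586] x [ 0.  0. -1.] jaw yaw deg 88.01 gap 0.0933 F [0.32 0.59 0.66] q [-0.03  0.41  1.46  0.    1.27 -1.57]
{'mtx': array([[325.1922621 ,   0.        , 282.05678725],
       [  0.        , 325.1922621 , 210.95297594],
       [  0.        ,   0.        ,   1.        ]]), 'R': array([[ 3.50724544e-02,  9.99384694e-01, -3.95480418e-04],
       [ 9.70120252e-01, -3.39503789e-02,  2.40237524e-01],
       [ 2.40076278e-01, -8.80938318e-03, -9.70714054e-01]]), 't': array([-0.04705073, -0.62245503,  0.2841831 ])}
```

View pics/w1.png

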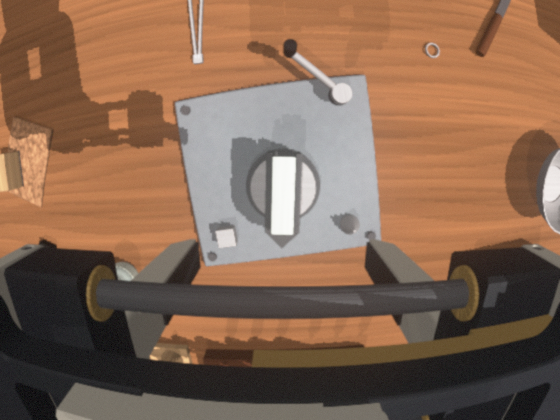

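Wrist view: turret at the centre with its nose at (285,246), cone at (349,225), square stud (226,237), knob (290,47), pivot (341,93). I'll fit again from this picture.

```bash
cat >> h.py <<'E'
def wpts(f):
    z=np.load(f); d=z["d"];K=z["mtx"]; v,u=np.nonzero(d>0); Z=d[v,u]
    x=(u-K[0,2])/K[0,0]; y=(v-K[1,2])/K[1,1]; th=np.hypot(x,y)+1e-9; s=np.tan(th)/th
    return (np.stack([x*s*Z,y*s*Z,Z],1)-z["t"])@z["R"],u,v
def fitall(P,items):
    for n,b in items.items():
        m=(P[:,0]>b[0])&(P[:,0]<b[1])&(P[:,1]>b[2])&(P[:,1]<b[3])&(P[:,2]>b[4])&(P[:,2]<b[5]); Q=P[m]
        if len(Q)<4: print(n,"none");continue
        c=Q.mean(0); w,V=np.linalg.eigh(np.cov(Q[:,:2].T)); 
        print(n,len(Q),[np.round(np.array(a),3) for a in cv2.minAreaRect(Q[:,:2].astype(np.float32))],"mean",np.round(c,4),"pca deg",round(np.degrees(np.arctan2(V[1,1],V[0,1])),1))
E
python3 - <<'E'
from h import *
P,u,v=wpts("w1.npz")
fitall(P,dict(plate=(.42,.75,-.15,.2,.008,.017),disc=(.53,.68,-.04,.09,.018,.034),bar=(.53,.68,-.03,.08,.083,.096),rails=(.53,.69,-.03,.08,.06,.08),cone=(.63,.70,.07,.14,.018,.05),conetop=(.63,.70,.07,.14,.036,.05),square=(.63,.70,-.09,-.02,.024,.035),knob=(.40,.47,0,.07,.055,.075),lever=(.40,.53,0,.14,.028,.05)))
m=(P[:,2]>.06)&(P[:,2]<.08)&(abs(P[:,0]-.64)<.05)&(abs(P[:,1]-.025)<.06); Q=P[m]; print("nose",Q[np.argmax(Q[:,0])])
E
```

```text
plate 25911 [array([0.558, 0.022]), array([0.293, 0.251]), np.float64(5.961)] mean [0.5789 0.0237 0.0126] pca deg 87.2
disc 754 [array([0.612, 0.007]), array([0.093, 0.134]), np.float64(21.039)] mean [0.6023 0.0211 0.023 ] pca deg 112.5
bar 1733 [array([0.604, 0.027]), array([0.024, 0.083]), np.float64(86.33)] mean [0.6031 0.027  0.0896] pca deg 177.1
rails 1258 [array([0.614, 0.027]), array([0.039, 0.109]), np.float64(86.522)] mean [0.6124 0.0261 0.0749] pca deg 177.0
cone 282 [array([0.667, 0.118]), array([0.044, 0.024]), np.float64(30.082)] mean [0.6561 0.1114 0.03  ] pca deg 119.4
conetop 61 [array([0.658, 0.113]), array([0.009, 0.011]), np.float64(33.358)] mean [0.6577 0.1125 0.041 ] pca deg 122.4
square 348 [array([ 0.668, -0.05 ]), array([0.025, 0.024]), np.float64(5.912)] mean [ 0.6674 -0.0489  0.0302] pca deg 178.1
knob 169 [array([0.439, 0.04 ]), array([0.014, 0.015]), np.float64(88.178)] mean [0.4399 0.0399 0.0656] pca deg -179.2
lever 818 [array([0.467, 0.074]), array([0.096, 0.025]), np.float64(45.483)] mean [0.4757 0.0805 0.0391] pca deg 49.0
nose [0.6678016  0.02360629 0.07138195]
```

Call:
jog_arm(targets=[0.0005, 0.001, -0.04, -0.017, 1, 0, 0, -0.04, 0, 1, 0, 0, -0.04, 0, 1, 0, 0, -0.04, 0, 1, 0, 0, -0.03, 0, 1, 0, 0, -0.02, 0, 1, 0, 0, 0, 0, 1], newtons=40)

```text
time: 3.95
tcp_pos: [0.6014, 0.0282, 0.046]
tool_rot: [0.512, -0.486, 0.514, 0.488]
contact_force: [0.2, -0.6, 0.5]
finger_gap: 0.093
```

Call:
jog_arm(targets=[0, 0, 0, 0, -1, 0, 0, 0, 0, -1, 0, 0, 0, 0, -1, 0, 0, 0, 0, -1, 0, 0, 0, 0, -1, 0, 0, 0, 0, -1, 0, 0, 0, 0, -1], newtons=40)

```text
time: 4.65
tcp_pos: [0.6031, 0.0279, 0.0487]
tool_rot: [0.513, -0.487, 0.513, 0.487]
contact_force: [-0.8, -26.7, 1.0]
finger_gap: 0.0418
```

Call:
jog_arm(targets=[0, -0.001, 0, 0, -1, 0, -0.001, 0, 0, -1, 0, 0, 0, 0, -1])

```text
time: 4.95
tcp_pos: [0.603, 0.0263, 0.0487]
tool_rot: [0.513, -0.487, 0.513, 0.487]
contact_force: [-1.6, 1.9, 1.8]
finger_gap: 0.0393
```

Call:
jog_arm(targets=[0, 0, 0, 0.04, -1, 0, 0, 0, 0.07, -1, 0, 0, 0, 0.07, -1, 0, 0, 0, 0.07, -1, 0, 0, 0, 0.07, -1, 0, 0, 0, 0.07, -1, 0, 0, 0, 0.07, -1, 0, 0, 0, 0.07, -1])

```text
time: 5.75
tcp_pos: [0.6032, 0.0254, 0.0487]
tool_rot: [-0.366, 0.605, -0.367, -0.604]
contact_force: [-0.5, -6.7, 1.0]
finger_gap: 0.0382
```

Call:
jog_arm(targets=[0, 0, 0, 0.07, -1, 0, 0, 0, 0.07, -1, 0, 0, 0, 0.07, -1, 0, 0, 0, 0.07, -1, 0, 0, 0, 0.07, -1, 0, 0, 0, 0.07, -1, 0, 0, 0, 0.07, -1, 0, 0, 0, 0, -1])

```text
time: 6.55
tcp_pos: [0.6037, 0.0248, 0.0487]
tool_rot: [-0.209, 0.676, -0.209, -0.675]
contact_force: [2.6, -10.5, -1.4]
finger_gap: 0.0386
```

```bash
python3 -c "
from h import *; state()"
```

```text
t 6.55 tcp [0.6037 0.0248 0.0487] x [ 0.002 -0.002 -1.   ] jaw yaw deg 145.62 gap 0.0386 F [  2.61 -10.48  -1.37] q [-0.04  0.66  1.63 -0.    0.85 -2.58]
```

Call:
jog_arm(targets=[0, -0.0015, 0, 0.02, -1, 0, 0, 0, 0.022, -1, 0, 0, 0, 0, -1, 0, 0, 0, 0, -1])

```text
time: 6.95
tcp_pos: [0.6038, 0.0247, 0.0487]
tool_rot: [-0.195, 0.68, -0.195, -0.679]
contact_force: [6.5, -0.7, -3.7]
finger_gap: 0.0384
```

Call:
jog_arm(targets=[0, 0, 0, 0, 1, 0, 0, 0, 0, 1, 0, 0, 0, 0, 1, 0, 0, 0, 0, 1, 0, 0, 0.03, 0, 1, 0, 0, 0.04, 0, 1, 0, 0, 0.04, 0, 1, 0, 0, 0.04, 0, 1])

```text
time: 7.75
tcp_pos: [0.6027, 0.0247, 0.2002]
tool_rot: [0.196, -0.679, 0.196, 0.68]
contact_force: [0.4, 0.3, -0.2]
finger_gap: 0.0925
```

Call:
jog_arm(targets=[-0.015, 0, 0.03, -0.1, 1, -0.015, 0, 0.03, -0.1, 1, -0.015, 0, 0, -0.1, 1, 0, 0, 0, -0.1, 1, 0, 0, 0, 0, 1])

```text
time: 8.25
tcp_pos: [0.5578, 0.0247, 0.259]
tool_rot: [-0.327, 0.627, -0.327, -0.627]
contact_force: [-0.7, -0.9, -0.0]
finger_gap: 0.093
```

```bash
cat >> h.py <<'E'
def wshot(name):
    c=arm.get_calibration("wrist"); im,d=arm.capture("wrist"); cv2.imwrite(f"pics/{name}.png",im); np.savez(name+".npz",d=d,**{k:np.array(c[k]) for k in("mtx","R","t")})
E
python3 - <<'E'
from h import *
state(); wshot("w2"); P,u,v=wpts("w2.npz")
fitall(P,dict(bar=(.53,.68,-.03,.08,.083,.096),rails=(.53,.69,-.03,.09,.06,.08),cone=(.63,.675,.09,.14,.018,.05),conetop=(.63,.70,.09,.14,.036,.05),knob=(.40,.47,0,.07,.055,.075),pivot=(.475,.53,.08,.14,.028,.05),lever=(.40,.53,0,.14,.028,.05)))
E
```

```text
t 8.25 tcp [0.5578 0.0247 0.259 ] x [ 0. -0. -1.] jaw yaw deg 124.88 gap 0.093 F [-0.7  -0.87 -0.04] q [-0.04  0.33  1.58 -0.    1.23 -2.22]
bar 1682 [array([0.604, 0.027]), array([0.084, 0.025]), np.float64(57.371)] mean [0.6028 0.0259 0.0893] pca deg 57.4
rails 1144 [array([0.609, 0.035]), array([0.109, 0.04 ]), np.float64(57.683)] mean [0.6041 0.0353 0.0739] pca deg 56.3
cone 197 [array([0.656, 0.112]), array([0.018, 0.024]), np.float64(34.743)] mean [0.6545 0.1096 0.028 ] pca deg 122.0
conetop 22 [array([0.656, 0.11 ]), array([0.004, 0.011]), np.float64(33.014)] mean [0.6564 0.1103 0.0378] pca deg 126.0
knob 166 [array([0.439, 0.04 ]), array([0.016, 0.014]), np.float64(49.74)] mean [0.4394 0.0395 0.0657] pca deg 89.9
pivot 413 [array([0.487, 0.098]), array([0.034, 0.025]), np.float64(24.07)] mean [0.4898 0.0967 0.0393] pca deg 50.5
lever 783 [array([0.465, 0.073]), array([0.098, 0.025]), np.float64(45.074)] mean [0.4749 0.0797 0.0391] pca deg 49.4
```

View pics/w2.png

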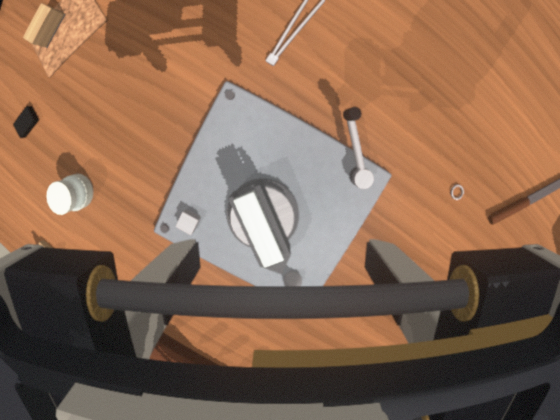

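Bar yaw is 57.4° and the cone lies at 57.4° from the axis, so the turret is aimed. Next is the lever, with the pivot at about (0.492,0.099) and the knob at (0.439,0.040).

Call:
jog_arm(targets=[-0.015, 0.002, -0.01, -0.146, 0.1, -0.015, 0.002, -0.01, -0.146, 0.1, -0.015, 0.002, -0.01, -0.146, 0.1, -0.015, 0.002, -0.01, -0.146, 0.1, -0.015, 0.002, -0.01, -0.146, 0.1, -0.015, 0.002, -0.01, -0.146, 0.1, -0.015, 0.002, -0.01, -0.146, 0.1, -0.014, 0.001, -0.01, -0.146, 0.1])

```text
time: 9.1
tcp_pos: [0.4385, 0.0398, 0.1781]
tool_rot: [0.619, -0.342, 0.619, 0.342]
contact_force: [0.0, 0.3, 1.2]
finger_gap: 0.0511
```

Call:
jog_arm(targets=[0, 0, 0, -0.146, 0.1, 0, 0, 0, -0.146, 0.1, 0, 0, 0, -0.146, 0.1, 0, 0, 0, -0.146, 0.1, 0, 0, 0, -0.146, 0.1, 0, 0, 0, -0.146, 0.1, 0, 0, 0, -0.146, 0.1, 0, 0, 0, -0.146, 0.1])

```text
time: 9.9
tcp_pos: [0.4392, 0.0397, 0.1784]
tool_rot: [0.705, 0.056, 0.705, -0.056]
contact_force: [0.6, -0.3, -0.3]
finger_gap: 0.051
```

Call:
jog_arm(targets=[0, 0, -0.02, -0.146, 0.1, 0, 0, -0.02, -0.146, 0.1, 0, 0, -0.02, -0.146, 0.1, 0, 0, -0.01, -0.14, 0.1, 0, 0, 0, 0, 0.1])

```text
time: 10.4
tcp_pos: [0.4384, 0.0396, 0.1073]
tool_rot: [0.659, 0.253, 0.661, -0.254]
contact_force: [0.3, -0.4, 0.8]
finger_gap: 0.051
```

```bash
python3 - <<'E'
from h import *
state(); wshot("w3"); P,u,v=wpts("w3.npz")
fitall(P,dict(knob=(.40,.47,0,.07,.055,.075),pivot=(.475,.53,.08,.14,.028,.05)))
E
```

```text
t 10.4 tcp [0.4384 0.0396 0.1073] x [-0.003  0.    -1.   ] jaw yaw deg -41.97 gap 0.051 F [ 0.34 -0.37  0.83] q [-0.02  0.32  2.02  0.    0.8   0.72]
knob 483 [array([0.439, 0.041]), array([0.015, 0.015]), np.float64(26.918)] mean [0.44   0.0414 0.0654] pca deg 50.3
pivot 1126 [array([0.486, 0.098]), array([0.035, 0.025]), np.float64(25.42)] mean [0.4891 0.0979 0.0399] pca deg 49.3
```

Call:
jog_arm(targets=[0.001, 0.0012, -0.03, 0, 0.1, 0, 0, -0.033, 0, 0.1, 0, 0, 0, 0, -1, 0, 0, 0, 0, -1, 0, 0, 0, 0, -1, 0, 0, 0, 0, -1, 0, 0, 0, 0, -1], newtons=30)

```text
time: 11.15
tcp_pos: [0.4406, 0.0409, 0.0466]
tool_rot: [0.661, 0.253, 0.66, -0.253]
contact_force: [-1.1, -0.5, 0.5]
finger_gap: 0.016
```

Call:
jog_arm(targets=[0.0079, -0.0062, 0, 0.125, -1, 0.0085, -0.0051, 0, 0.125, -1, 0.0092, -0.0041, 0, 0.125, -1, 0.0095, -0.0028, 0, 0.125, -1])

```text
time: 11.55
tcp_pos: [0.4762, 0.0232, 0.0465]
tool_rot: [0.703, 0.081, 0.702, -0.08]
contact_force: [0.9, 13.7, 2.8]
finger_gap: 0.0152
```

Call:
jog_arm(targets=[0.0099, -0.0007, 0, 0.125, -1, 0.01, 0.0002, 0, 0.125, -1, 0.0099, 0.0013, 0, 0.125, -1, 0.0078, 0.002, 0, 0.1, -1, 0, 0, 0, 0, -1])

```text
time: 12.05
tcp_pos: [0.5099, 0.0245, 0.0461]
tool_rot: [0.699, -0.087, 0.705, 0.087]
contact_force: [-18.0, -11.5, 19.4]
finger_gap: 0.015
```

Call:
jog_arm(targets=[0.0015, 0.0005, 0, 0, -1, 0, 0, 0, 0, -1])

```text
time: 12.25
tcp_pos: [0.51, 0.0246, 0.046]
tool_rot: [0.698, -0.086, 0.705, 0.086]
contact_force: [-23.0, -14.7, 23.3]
finger_gap: 0.0153
```

Call:
jog_arm(targets=[0, 0, 0, 0, -0.4, 0, 0, 0, 0, -0.4, 0, 0, 0, 0, -0.4, 0, 0, 0.03, 0, -0.4, 0, 0, 0.03, 0, -0.4, 0, 0, 0.04, 0, 0, -0.01, -0.01, 0.04, 0, 0.5, -0.01, -0.01, 0.04, 0, 1])

```text
time: 13.05
tcp_pos: [0.4941, 0.006, 0.2275]
tool_rot: [0.702, -0.086, 0.702, 0.086]
contact_force: [1.6, -0.0, -0.3]
finger_gap: 0.0473
```

```bash
python3 - <<'E'
from h import *
state(); wshot("w4"); P,u,v=wpts("w4.npz")
fitall(P,dict(bar=(.53,.68,-.03,.08,.083,.096),cone=(.64,.675,.09,.14,.03,.05),knob=(.48,.55,-.02,.06,.055,.070),pivot=(.475,.53,.08,.14,.028,.05)))
E
```

```text
t 13.05 tcp [0.4941 0.006  0.2275] x [ 0.001  0.    -1.   ] jaw yaw deg 13.92 gap 0.0473 F [ 1.56 -0.01 -0.29] q [-0.08  0.24  1.78  0.    1.12 -0.33]
bar 1950 [array([0.604, 0.027]), array([0.084, 0.025]), np.float64(57.577)] mean [0.6029 0.0269 0.0893] pca deg 57.5
cone 142 [array([0.658, 0.113]), array([0.014, 0.018]), np.float64(8.51)] mean [0.6567 0.1124 0.0366] pca deg 102.8
knob 180 [array([0.51 , 0.023]), array([0.014, 0.015]), np.float64(79.517)] mean [0.5093 0.0232 0.0659] pca deg 128.6
pivot 487 [array([0.493, 0.097]), array([0.024, 0.033]), np.float64(40.644)] mean [0.4913 0.0976 0.0399] pca deg 103.8
```

View pics/w4.png

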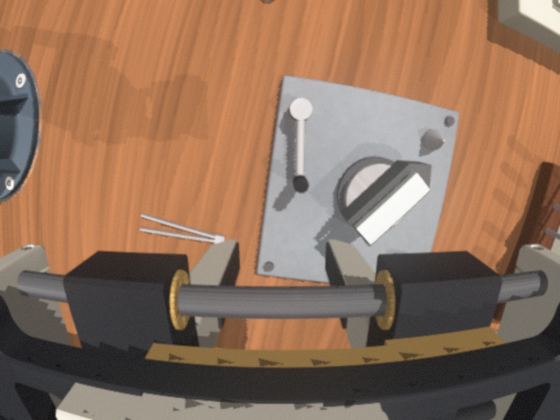

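Lever chord gives about 0.94 rad of travel against a hard stop, and the bar yaw is still 57.5°. On to the block.

Call:
jog_arm(targets=[0.005, -0.03, 0.01, -0.137, 1, 0.005, -0.03, 0, -0.137, 1, 0.005, -0.03, 0, -0.137, 1, 0.005, -0.03, 0, -0.137, 1, 0.005, -0.03, 0, -0.137, 1, 0.005, -0.03, 0, -0.137, 1, 0.005, -0.03, 0, -0.137, 1, 0.005, -0.03, 0, -0.137, 1])

```text
time: 13.9
tcp_pos: [0.5346, -0.2353, 0.2357]
tool_rot: [0.643, 0.295, 0.643, -0.295]
contact_force: [-1.1, -0.2, -0.3]
finger_gap: 0.093
```

Call:
jog_arm(targets=[0.005, -0.03, 0, -0.137, 1, 0.004, -0.03, 0, -0.137, 1, 0.004, -0.03, -0.01, -0.137, 1, 0.004, -0.03, -0.01, -0.137, 1, 0.004, -0.03, -0.01, -0.137, 1, 0, -0.034, -0.01, 0, 1, 0, 0, 0, 0, 1])

```text
time: 14.6
tcp_pos: [0.5543, -0.421, 0.1933]
tool_rot: [0.507, 0.492, 0.508, -0.493]
contact_force: [0.7, -0.0, 0.2]
finger_gap: 0.0929
```

```bash
python3 - <<'E'
from h import *
state(); wshot("w5"); P,u,v=wpts("w5.npz")
fitall(P,dict(block=(.50,.61,-.47,-.36,.038,.055),pad=(.44,.64,-.49,-.29,.0035,.0095)))
E
```

```text
t 14.6 tcp [ 0.5543 -0.421   0.1933] x [-0.002  0.001 -1.   ] jaw yaw deg -88.33 gap 0.0929 F [ 0.75 -0.04  0.19] q [-0.72  0.64  1.25 -0.    1.25  0.83]
block 1682 [array([ 0.554, -0.418]), array([0.06 , 0.028]), np.float64(1.014)] mean [ 0.5549 -0.4183  0.0464] pca deg -178.5
pad 8116 [array([ 0.55 , -0.415]), array([0.134, 0.159]), np.float64(68.788)] mean [ 0.5445 -0.3899  0.0067] pca deg 161.5
```

View pics/w5.png

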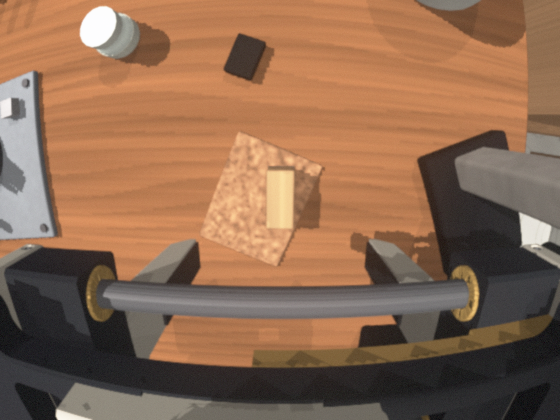

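The block (280,197) sits right of the pad's centre; the pad's corners are (238,132), (322,168), (278,265) and (202,234).

```bash
python3 - <<'E'
from h import *
P,u,v=wpts("w5.npz")
for a in [(238,132),(322,168),(278,265),(202,234)]:
    m=(abs(u-a[0])<=1)&(abs(v-a[1])<=1); print(np.round(P[m].mean(0),4))
E
```

```text
[ 0.619  -0.3703  0.0026]
[ 0.5816 -0.464   0.002 ]
[ 0.465  -0.4182  0.0033]
[ 0.502  -0.3286  0.0067]
```

Call:
jog_arm(targets=[0, 0.003, -0.04, -0.005, 1, 0, 0, -0.04, 0, 1, 0, 0, -0.04, 0, 1, 0, 0, -0.03, 0, 1, 0, 0, -0.015, 0, 1, 0, 0, -0.01, 0, 1, 0, 0, 0, 0, 1])

```text
time: 15.35
tcp_pos: [0.5555, -0.4147, 0.0206]
tool_rot: [0.507, 0.493, 0.507, -0.493]
contact_force: [-0.4, -0.8, 0.2]
finger_gap: 0.0926
```

Call:
jog_arm(targets=[0, 0, 0, 0, -1, 0, 0, 0, 0, -1, 0, 0, 0, 0, -1, 0, 0, 0, 0, -1, 0, 0, 0, 0, -1, 0, 0, 0, 0, -1, 0, 0, 0, 0, -1, 0, 0, 0, 0, -1], newtons=35)

```text
time: 16.15
tcp_pos: [0.5553, -0.4151, 0.0206]
tool_rot: [0.507, 0.493, 0.507, -0.493]
contact_force: [0.4, -0.6, -1.4]
finger_gap: 0.0334
```

Call:
jog_arm(targets=[0, -0.0025, -0.002, 0, -1, 0, 0, 0, 0, -1, 0, 0, 0, 0, -1, 0, 0, 0, 0, -1])

```text
time: 16.55
tcp_pos: [0.5557, -0.4176, 0.0195]
tool_rot: [0.507, 0.493, 0.506, -0.493]
contact_force: [-1.0, 3.3, 8.4]
finger_gap: 0.0278
```

Call:
jog_arm(targets=[0, 0, 0.01, 0, -1, 0, 0, 0.03, 0, -1, 0, 0, 0.03, 0, -1, 0, 0, 0.03, 0, -1, 0, 0.01, 0.03, 0, -1, 0, 0.02, 0.03, 0.06, -1, 0, 0.02, 0, 0.06, -1, 0, 0.02, 0, 0.06, -1])

```text
time: 17.35
tcp_pos: [0.5554, -0.3472, 0.18]
tool_rot: [0.55, 0.445, 0.549, -0.445]
contact_force: [0.5, -1.4, -2.2]
finger_gap: 0.028
```

Call:
jog_arm(targets=[0.002, 0.025, 0, 0.06, -1, 0.002, 0.025, 0, 0.06, -1, 0.002, 0.025, 0, 0.06, -1, 0.002, 0.025, 0, 0.06, -1, 0.002, 0.025, 0, 0.06, -1, 0.003, 0.025, 0, 0.06, -1, 0.003, 0.025, 0, 0.06, -1, 0.003, 0.025, 0, 0.06, -1])

```text
time: 18.15
tcp_pos: [0.5742, -0.1467, 0.179]
tool_rot: [0.64, 0.302, 0.639, -0.302]
contact_force: [-0.4, 0.0, -1.0]
finger_gap: 0.0277
```

Call:
jog_arm(targets=[0.003, 0.025, 0, 0.06, -1, 0.003, 0.025, 0, 0.06, -1, 0.003, 0.025, 0, 0.06, -1, 0.003, 0.025, 0, 0.06, -1, 0.003, 0.025, 0, 0.06, -1, 0, 0.02, 0, 0.019, -1, 0, 0.007, 0, 0, -1, 0, 0, 0, 0, -1])

```text
time: 18.95
tcp_pos: [0.5892, 0.0048, 0.1788]
tool_rot: [0.679, 0.197, 0.679, -0.197]
contact_force: [1.2, -0.4, -0.8]
finger_gap: 0.0278
```

```bash
python3 - <<'E'
from h import *
state(); wshot("w6"); P,u,v=wpts("w6.npz")
fitall(P,dict(bar=(.53,.68,-.03,.09,.083,.096),blk=(.53,.66,-.06,.06,.14,.22)))
E
```

```text
t 18.95 tcp [0.5892 0.0048 0.1788] x [ 0. -0. -1.] jaw yaw deg -32.35 gap 0.0278 F [ 1.24 -0.39 -0.84] q [-0.07  0.46  1.59 -0.    1.09  0.49]
bar 2074 [array([0.612, 0.038]), array([0.055, 0.023]), np.float64(57.698)] mean [0.6122 0.0385 0.0897] pca deg 57.5
blk 7245 [array([0.588, 0.004]), array([0.06 , 0.057]), np.float64(57.887)] mean [0.5947 0.0141 0.203 ] pca deg 57.5
```

View pics/w6.png

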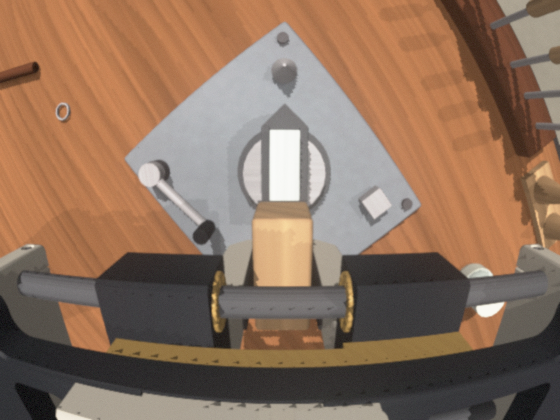

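The block hangs over the tail end in line with the bar (283,150), at about x=-27 mm in the bar's frame, 1 mm off centre. Coming down.

Call:
jog_arm(targets=[0, 0, -0.03, 0, -1, 0, 0, -0.025, 0, -1, 0, 0, -0.012, 0, -1, 0, 0, -0.005, 0, -1, 0, 0, -0.003, 0, -1, 0, 0, -0.002, 0, -1, 0, 0, 0, 0, -1, 0, 0, 0, 0, -1])

```text
time: 19.8
tcp_pos: [0.5898, 0.0043, 0.1024]
tool_rot: [0.68, 0.197, 0.679, -0.197]
contact_force: [0.6, -0.8, 0.4]
finger_gap: 0.0275
```

Call:
jog_arm(targets=[0, 0, -0.002, 0, -1, 0, 0, -0.002, 0, -1, 0, 0, 0, 0, -1, 0, 0, 0, 0, -1])

```text
time: 20.2
tcp_pos: [0.5898, 0.0044, 0.0981]
tool_rot: [0.68, 0.197, 0.679, -0.197]
contact_force: [1.6, -0.9, 4.9]
finger_gap: 0.0277
```

Call:
jog_arm(targets=[0, 0, -0.001, 0, -1, 0.0021, 0.0034, 0, 0, -1, 0.0021, 0.0034, 0, 0, -1, 0.0021, 0.0034, 0, 0, -1, 0.0021, 0.0034, 0, 0, -1, 0.0021, 0.0034, 0, 0, -1])

```text
time: 20.8
tcp_pos: [0.5996, 0.0213, 0.0968]
tool_rot: [0.679, 0.197, 0.679, -0.197]
contact_force: [-1.4, -2.6, 5.9]
finger_gap: 0.0279
```

Call:
jog_arm(targets=[0.0022, 0.0034, 0, 0, -1, 0.0022, 0.0034, 0, 0, -1, 0.0022, 0.0034, 0, 0, -1, 0.0022, 0.0034, 0, 0, -1])

```text
time: 21.2
tcp_pos: [0.6083, 0.0349, 0.0968]
tool_rot: [0.679, 0.197, 0.679, -0.197]
contact_force: [-1.5, -2.7, 5.4]
finger_gap: 0.0277
```

Call:
jog_arm(targets=[0.0022, 0.0034, 0, 0, -1, 0.0022, 0.0034, 0, 0, -1, 0.0022, 0.0034, 0, 0, -1, 0.0022, 0.0034, 0, 0, -1, 0, 0, 0, 0, -1, 0, 0, 0, 0, -1])

```text
time: 21.8
tcp_pos: [0.6174, 0.0489, 0.0969]
tool_rot: [0.679, 0.197, 0.679, -0.197]
contact_force: [-1.1, 0.4, 5.8]
finger_gap: 0.0276
```

```bash
python3 - <<'E'
from h import *
state(); wshot("w7"); P,u,v=wpts("w7.npz")
fitall(P,dict(bar=(.53,.68,-.03,.09,.080,.092),blk=(.56,.68,-.02,.12,.11,.14)))
E
```

```text
t 21.8 tcp [0.6174 0.0489 0.0969] x [-0.  0. -1.] jaw yaw deg -32.36 gap 0.0276 F [-1.08  0.36  5.83] q [0.   0.61 1.56 0.   0.97 0.57]
bar 517 [array([0.607, 0.033]), array([0.096, 0.027]), np.float64(57.596)] mean [0.5987 0.0187 0.0851] pca deg 58.3
blk 6507 [array([0.614, 0.051]), array([0.064, 0.053]), np.float64(36.358)] mean [0.6219 0.0569 0.124 ] pca deg 57.4
```

View pics/w7.png

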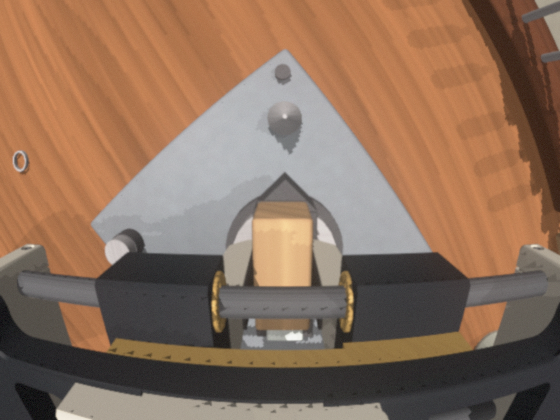

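The block is at the nose end, about +25 mm beyond the bar's middle, at ~6 N; the nose points straight at the cone (285,118). Lifting off now and taking it back to the pad.

Call:
jog_arm(targets=[0, 0, 0.01, 0, -1, 0, 0, 0.02, 0, -1, 0, 0, 0.03, 0, -1, 0, 0, 0.03, 0, -1, -0.004, -0.015, 0, 0, -1, -0.004, -0.025, 0, 0, -1, -0.004, -0.025, 0, 0, -1, -0.004, -0.025, 0, 0, -1])

```text
time: 22.65
tcp_pos: [0.6002, -0.0425, 0.1857]
tool_rot: [0.678, 0.197, 0.68, -0.197]
contact_force: [0.6, -0.4, -1.2]
finger_gap: 0.0279
```

Call:
jog_arm(targets=[-0.004, -0.028, 0, 0, -1, -0.004, -0.028, 0, 0, -1, -0.004, -0.028, 0, 0, -1, -0.004, -0.028, 0, 0, -1, -0.005, -0.028, 0, 0, -1, -0.005, -0.028, 0, 0, -1, -0.005, -0.028, 0, 0, -1, -0.005, -0.028, 0, 0, -1])

```text
time: 23.45
tcp_pos: [0.564, -0.2665, 0.1856]
tool_rot: [0.678, 0.197, 0.68, -0.197]
contact_force: [-0.1, -0.3, -1.6]
finger_gap: 0.0278
```

Call:
jog_arm(targets=[-0.005, -0.028, 0, 0, -1, -0.005, -0.028, 0, 0, -1, -0.005, -0.028, 0, 0, -1, -0.005, -0.028, 0, 0, -1, -0.002, -0.019, 0, 0, -1, 0, 0, 0, 0, -1, 0, 0, 0, 0, -1])

```text
time: 24.15
tcp_pos: [0.5431, -0.3959, 0.1859]
tool_rot: [0.679, 0.198, 0.679, -0.197]
contact_force: [0.4, 0.0, -1.1]
finger_gap: 0.0281
```

Call:
jog_arm(targets=[0, 0, -0.04, 0, -1, 0, 0, -0.04, 0, -1, 0, 0, -0.04, 0, -1, 0, 0, -0.025, 0, -1, 0, 0, -0.012, 0, -1, 0, 0, -0.005, 0, -1, 0, 0, 0, 0, -1, 0, 0, 0, 0, -1])

```text
time: 24.95
tcp_pos: [0.5441, -0.3967, 0.0262]
tool_rot: [0.68, 0.197, 0.678, -0.197]
contact_force: [0.2, -0.4, -1.0]
finger_gap: 0.0275
```

Call:
jog_arm(targets=[0, 0, -0.0015, 0, -1, 0, 0, -0.001, 0, -1, 0, 0, -0.001, 0, -1, 0, 0, 0, 0, -1])

```text
time: 25.35
tcp_pos: [0.5433, -0.3964, 0.0211]
tool_rot: [0.679, 0.197, 0.679, -0.197]
contact_force: [0.2, 0.4, -0.1]
finger_gap: 0.0279
```

Call:
jog_arm(targets=[0, 0, -0.001, 0, -1, 0, 0, 0, 0, -1, 0, 0, 0, 0, -1])

```text
time: 25.65
tcp_pos: [0.5434, -0.3963, 0.0201]
tool_rot: [0.679, 0.197, 0.679, -0.197]
contact_force: [0.4, 0.3, -1.0]
finger_gap: 0.0278
```

Call:
jog_arm(targets=[0, 0, -0.001, 0, -1, 0, 0, -0.0005, 0, -1, 0, 0, 0, 0, -1])

```text
time: 25.95
tcp_pos: [0.5435, -0.3964, 0.0195]
tool_rot: [0.679, 0.197, 0.679, -0.197]
contact_force: [-2.5, 1.9, 7.3]
finger_gap: 0.0277
```

Contact with the pad. Releasing and backing off.

Call:
jog_arm(targets=[0, 0, 0, 0, -0.2, 0, 0, 0, 0, 0, 0, 0, 0, 0, 0.3, 0, 0, 0, 0, 0.3, 0, 0, 0.03, 0, 0.3, 0, 0, 0.04, 0, 0.3, 0, 0, 0.04, 0, 0.3, -0.02, 0.02, 0.05, 0, 0.3])

```text
time: 26.75
tcp_pos: [0.5264, -0.3797, 0.1732]
tool_rot: [0.679, 0.197, 0.679, -0.197]
contact_force: [-0.0, 0.1, 0.5]
finger_gap: 0.0607
```

Call:
jog_arm(targets=[-0.02, 0.02, 0.03, 0, 0.3, -0.02, 0.02, 0, 0, 0.3, 0, 0, 0, 0, 0.3])

```text
time: 27.05
tcp_pos: [0.4846, -0.3374, 0.2033]
tool_rot: [0.679, 0.197, 0.679, -0.197]
contact_force: [-0.0, 0.2, 0.5]
finger_gap: 0.0607
```

```bash
python3 - <<'E'
from h import *
state(); wshot("w8"); P,u,v=wpts("w8.npz")
fitall(P,dict(block=(.48,.61,-.46,-.33,.038,.055)))
im,d=arm.capture("top"); cv2.imwrite("pics/top9.png",im); P,u,v=pts("top",np.ones(d.shape,bool),d)
fitall(P,dict(bar=(.53,.68,-.03,.09,.083,.096),cone=(.63,.70,.09,.14,.036,.05),knob=(.48,.55,-.02,.06,.055,.070),block=(.48,.61,-.46,-.33,.038,.055)))
A=cv2.imread("pics/w8.png"); cv2.imwrite("pics/end.png",np.hstack([A[:,:420],im[100:330,150:530].repeat(1,0)[:,:380] if 0 else cv2.copyMakeBorder(im[100:330,150:530],0,190,0,0,cv2.BORDER_CONSTANT)]))
E
```

```text
t 27.05 tcp [ 0.4846 -0.3374  0.2033] x [ 0. -0. -1.] jaw yaw deg -32.34 gap 0.0607 F [-0.04  0.25  0.49] q [-0.69  0.44  1.56  0.    1.14 -0.12]
block 1423 [array([ 0.542, -0.397]), array([0.06 , 0.028]), np.float64(57.824)] mean [ 0.5426 -0.3952  0.0463] pca deg 58.9
bar 361 [array([0.604, 0.026]), array([0.084, 0.025]), np.float64(57.06)] mean [0.6039 0.0259 0.0884] pca deg 57.2
cone 16 [array([0.658, 0.113]), array([0.009, 0.011]), np.float64(41.369)] mean [0.6586 0.1131 0.0404] pca deg 103.6
knob 36 [array([0.509, 0.022]), array([0.015, 0.012]), np.float64(0.886)] mean [0.509  0.0218 0.0651] pca deg -177.0
block 245 [array([ 0.544, -0.393]), array([0.051, 0.03 ]), np.float64(58.03)] mean [ 0.5441 -0.3918  0.0453] pca deg 53.7
```

View pics/end.png

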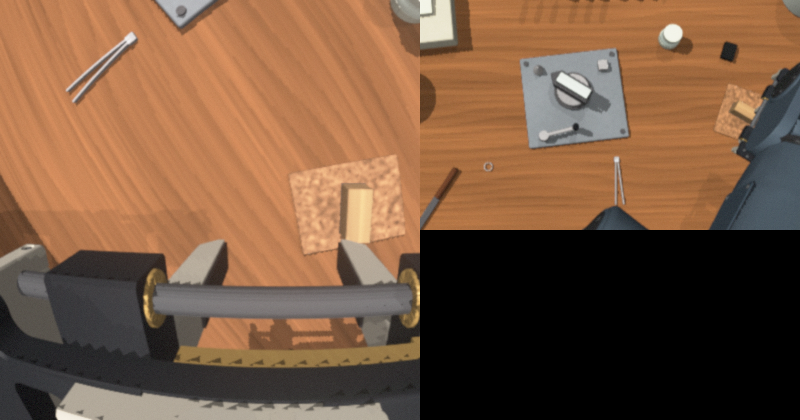

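The block lies flat near the pad's centre, at (357,213) in the left picture. The nose is on the cone, the lever is home, and the bystanders look undisturbed.

```bash
python3 -c "
from rig import arm; print(arm.hand_in())"
```

```text
the job is handed in; nothing more can be done
None
```

The whole job was done and handed in at about 27 s of the 72 s; no verdict was given. I turned the turret to the cone stud, swung the clamp lever to its stop, and lapped the bar in one stroke from tail to nose. I then laid the block back on its cork pad.

What the last checks showed:
- **Nose:** the bar's yaw reads 57.1–57.5° and the cone's direction about 57.5–58°. That is within about 1–2 mm at the cone, against the 7 mm allowed.
- **Lever:** the knob's travel works out to about 0.94 rad, and pushing further with over 20 N did not move it. That is past the required 0.85 rad if the lever started at 0, which I did not check separately.
- **Lap:** the wrist read 5–6 N throughout, so about 6–7 N on the bar once the block's weight is counted. The stroke ran from about 27 mm behind the middle to about 25 mm beyond it.
- **Block:** it lies flat, emery side down, within about 5 mm of the pad's centre, and was set down under contact before I let go.
- **Bystanders:** nothing looked moved in the last picture, but I did not measure them, and the bowl and most of the file were outside the part I viewed.

No check failed. The cameras disagreed by 2–4 mm on the cone and the bar, which is within the tolerances.

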